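# Reset the tripped bench cutter and hold its selector on pulse

### The job

The bench cutter-mixer has tripped. Push its slim reset plunger all the way in and let it come back out, then turn the selector dial clockwise past its first two clicks to the third, sprung pulse position at the stop and hold it there: finish still holding the dial on pulse, because it springs back if let go. Do not press the wide mushroom stop button, and leave the jars, bowl, cup and loose blade where they are.

Things in the scene. Friction and masses are not known exactly. Their poses are not given: they have to be found in the camera images.
- cutter: Bench cutter-mixer: fixed aluminium housing 280 (x) by 440 (y) by 140 mm high. Origin: centre of its underside, on the table; x away from the operator, y to his left. Left half: closed steel bowl, radius 102 mm about x 0, y +105 mm, its lid's handle 350 mm above the table. Right half: flat control deck 140 mm above the table; on it also a small domed lamp (9 mm radius, 11 high) at x +12, y -85 mm.
- reset (a joint): Travel of the reset plunger in m: 0 = out, 0.012 = fully in. It moves straight down, is sprung (4 N to start, 9 N fully in) and comes back out when let go.
- reset_top (a point): Centre of the top of the reset plunger (in the cutter's frame at x +62, y -98 mm): a slim black rubber cap 21 mm in diameter on a thin pin, above a steel bush of 32 mm diameter (flange 42) and 12 mm height. Its top stands 42 mm above the deck when out, 30 mm when fully in; the point moves with it.
- selector_angle (a joint): Angle of the selector dial in rad, growing clockwise seen from above: 0 = off, click 1 at 0.44, click 2 at 0.92, pulse at the stop 1.36. It stays by itself at 0 and on clicks 1 and 2; past click 2 a spring drives it back to click 2. Turning takes up to 0.1 N m over the clicks, 0.2 to 0.3 N m to hold on pulse.
- selector: The dial: a round skirt of 60 mm diameter, 8 mm high, and on it an upright grip bar 62 mm long (x -28 to +34), 14 thick (y), z 8 to 36 mm. Origin: on the dial's vertical axis, 2 mm above the deck (cutter frame x -65, y -118 mm). Its x points to the pointer end (white line) and turns with the dial: 0.68 rad left of the cutter's x at off, 0.68 right on pulse. Pinch it across or push an end.
- stop (a joint): Travel of the stop button in m: 0 = out, 0.005 = in; sprung, 8 N to start.
- stop_top (a point): Centre of the top of the stop button (cutter frame x +88, y -176 mm): a wide grey mushroom head of 40 mm diameter, top 34 mm above the deck. Not to be pressed.
- spice_jar: Small glass jar, 32 mm in diameter, 50 mm high, standing loose on the deck beside the stop button. Origin: centre of its underside.
- jar_near: Preserve jar with a white lid, 84 mm in diameter, 120 mm high, on the table right of the cutter. Origin: centre of its underside.
- jar_far: Second preserve jar with a white lid, 84 mm in diameter, 120 mm high, on the table right of the cutter. Origin: centre of its underside.
- blade: Loose four-armed cutter blade, 150 mm across, 45 mm high hub, on the table. Origin: centre of its underside.
- mixing_bowl: Steel mixing bowl, 164 mm in diameter, 66 mm high, on the table. Origin: centre of its underside.
- scoop_cup: Steel cup with a handle, 72 mm in diameter, 75 mm high, on the table. Origin: centre of its underside.

How it is judged:
By the outcome, as a careful person would: the job done as asked, in the order asked, and still so for the second after the job is handed in, while the arm keeps its last pose, push and grip.
It also fails if it takes over 48 s, if anything falls off the work surface, if the arm or the gripper's body presses on something with over 40 N, if the wrist force passes 120 N, or if a joint passes its speed limit or range.

### The arm

A 6-joint arm with a two-finger parallel gripper is mounted at the origin on the work surface. World frame = base frame: x ahead of the robot, y to its left, z up, the work surface at z = 0. Lengths are in m, angles in rad, forces in N, time in s.
With the tool pointing down it reaches from about 0.35 to 0.875 m from the base axis. Payload 4.2 kg.
Tool frame: the origin (TCP) lies on the centre line of the jaws, within the pads' length; the fingertips stand 11 mm ahead of it and the grasp point (between the pads) lies 8 mm behind it; z points along the fingers, y is the line along which they close (so a half turn about z gives the same grasp; the last joint's range is limited). The gripper opens to 87 mm and grips with 3 to 60 N. Pads are 19 mm wide; open, the fingers measure 117 mm over their backs; the gripper's body (75 mm by 190 mm) begins 51 mm behind the grasp point.
Start: joints at [1.558, 0.385, 0.008, 0, -1.194, -0.259], TCP at [0.168, 0.602, 0.234] pointing down, gripper open.
Joint ranges: [-3.14, 3.14], [-1.21, 2.06], [-1.07, 1.41], [-3.16, 2.05], [-2.99, -0.16], [-3.1, 3.1]. Speed limits (rad/s): [2.79, 2.79, 3.14, 3.14, 3.14, 3.14].

### API

Orientations are given as a 3x3 rotation matrix whose columns are the frame's x, y, z axes.
In Python, from bench import r, camera gives the robot as it stands.
- The arm moves only by the tool drive_tool, never from a script. Its argument "moves" is text: rows parted by semicolons, each of 5 numbers parted by spaces: the closure in counts, from 0 (fully open) to 255 (shut), then the shift along the tool's x, y, z in cm, then the turn about the tool's z in degrees. In form: hand tx ty tz twist; .... A call has 1 to 12 rows; each row shifts and turns the commanded pose from where the row before left it, along the tool's axes as they then stand; what a row does not reach is not made up. A row lasts 1/8 s, in which the tool goes at most 62.5 mm and 10.7 degrees, less where a joint would pass 70% of its speed; a pose out of reach is approached as far as the arm can. A call with a gripper value outside its range is refused whole. The fingers move at their own pace and stop on an object; "newtons" is the grip in N (left out, the last holds). Time passes only in rows, so rows that do not move let the fingers close. It gives the time, the measured TCP pose, the force, the opening and the grip force at its end, in the units of the state.
- r.read_state(): the state, without advancing time (a new reading comes with each control period).
- camera(name): name is "scene" or "top"; returns a dict with "frame" (384x512x3 uint8, blue, green, red), "intrinsics" (3x3 intrinsics, pixels), "T" (4x4, takes a point from camera to world coordinates). Camera axes: x right, y down, z forward; pixel columns grow to the right and rows downward; lengths in m; the calibration is good to about 2 mm. A picture is of the moment at which its call begins. There is no depth.
- r.job_done(): hands the job in; it is judged then, once.
The state is a dict: "clock": time; "joint_positions": joint angles; "qvel": joint speeds; "effort": joint torques, N m; "ee_pos": TCP position; "tool_rot": TCP orientation; "contact_force": force on the tool from outside, world axes, zero at the start; "moment": the same for the moment, N m; "width": finger opening in m; "grasp_force": force on a finger pad.
Only numpy, scipy, OpenCV 4.12 (cv2) and the standard library are available. Lean on these libraries where they do the work, as an engineer would, in place of code of your own. Each camera call takes 0.05 s, during which the arm holds its last target. There are 200 camera calls.

## Working session

There is one attempt and no reset: what is moved stays moved. The work goes in short steps, Python scripts to look and compute and a tool call to move; the robot and the scene stay as the last step left them, time stands still between calls to the robot, and variables do not carry over. Pictures are saved under pics/ and viewed, at most 10 in all, crops included, and the job is handed in when it is done.

Besides the shell and the picture viewer there is one more tool, called after ">>>" as name(argument=value, ...) on one line, values as JSON. drive_tool: Moves the arm, as the interface text tells. Its arguments: {"type":"object","properties":{"moves":{"type":"string"},"newtons":{"type":"number"}},"required":["moves"]}

```bash
mkdir -p pics
python3 - <<'E'
from bench import r,camera
import cv2,numpy as np
for n in("scene","top"):
    c=camera(n); cv2.imwrite(f"pics/{n}0.png",cv2.resize(c["frame"],None,fx=1.5,fy=1.5,interpolation=cv2.INTER_CUBIC)); print(n,c["intrinsics"].round(1).tolist(),c["T"].round(3).tolist())
s=r.read_state();print(s["clock"],s["ee_pos"],s["tool_rot"],s["width"])
E
```

```text
scene [[458.0, 0.0, 253.9], [0.0, 458.0, 193.0], [0.0, 0.0, 1.0]] [[0.878, 0.301, -0.372, 1.127], [0.478, -0.536, 0.696, -0.972], [0.009, -0.789, -0.614, 1.068], [0.0, 0.0, 0.0, 1.0]]
top [[392.6, 0.0, 257.0], [0.0, 392.6, 196.3], [0.0, 0.0, 1.0]] [[0.026, -0.995, 0.096, 0.459], [-0.999, -0.028, -0.017, 0.098], [0.019, -0.095, -0.995, 1.376], [0.0, 0.0, 0.0, 1.0]]
0.1 [0.16762718 0.60157452 0.23258734] [[ 9.63252485e-01 -2.68597245e-01 -4.11831996e-04]
 [-2.68597539e-01 -9.63250669e-01 -1.87372123e-03]
 [ 1.06578913e-04  1.91548369e-03 -9.99998160e-01]] 0.08717406188331123
```

View pics/top0.png

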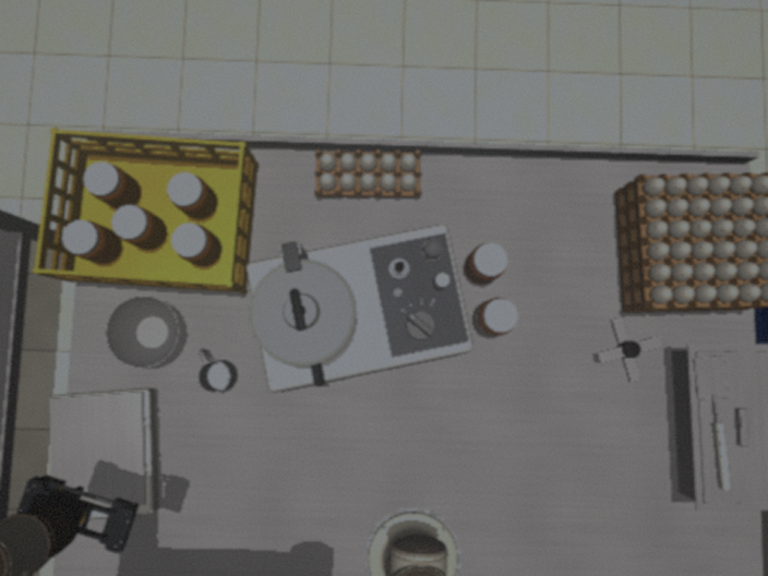

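View pics/scene0.png

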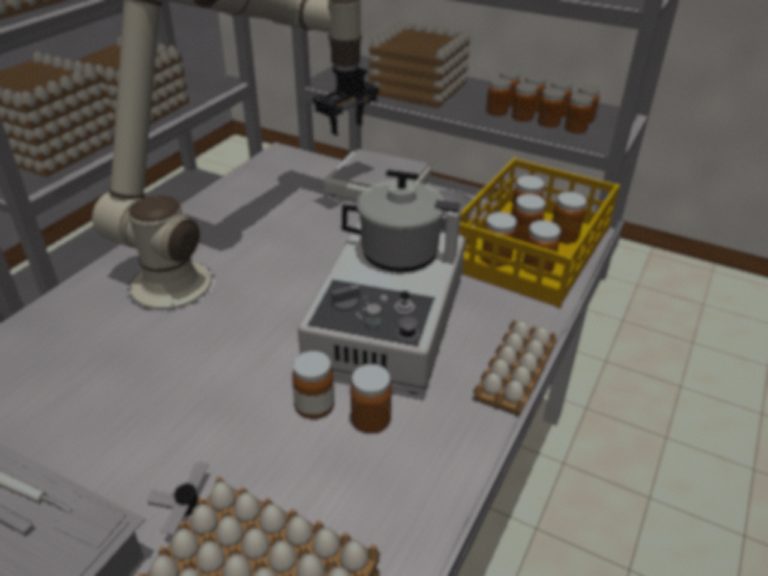

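The top view shows the cutter slightly rotated, with the dial at about (420,325), the reset at (400,267), the stop at (432,247) and the spice jar at (442,281) in 1.5x pixels. I'll zoom in on both views.

Run:
```python
from bench import r,camera
import cv2,numpy as np
a=camera("top")["frame"][145:265,235:325]; b=camera("scene")["frame"][180:260,195:300]
g=lambda i,f:np.clip(cv2.resize(i,None,fx=f,fy=f,interpolation=cv2.INTER_CUBIC).astype(float)*1.5,0,255)
o=np.zeros((600,800,3));A=g(a,4);B=g(b,3.2);o[:480,:360]=A;o[:256,400:736]=B
cv2.imwrite("pics/z.png",o)
```

```text
[ WARN:0@1.904] global loadsave.cpp:1063 imwrite_ Unsupported depth image for selected encoder is fallbacked to CV_8U.
```

View pics/z.png

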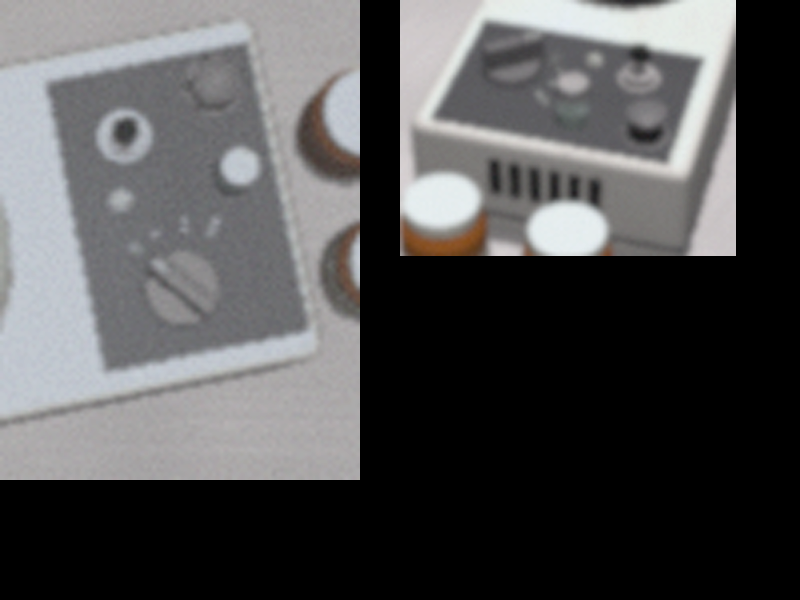

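```bash
cat > h.py <<'E'
import numpy as np
from bench import r,camera
def proj(c,P):
    T=c["T"];q=(np.asarray(P)-T[:3,3])@T[:3,:3];u=q@c["intrinsics"].T;return u[:,:2]/u[:,2:]
def toW(p,P):
    c,s=np.cos(p[2]),np.sin(p[2]);P=np.atleast_2d(P);return np.c_[p[0]+c*P[:,0]-s*P[:,1],p[1]+s*P[:,0]+c*P[:,1],P[:,2]]
def tool(Pw):  # shift in tool axes, cm
    s=r.read_state();return (np.asarray(Pw)-s["ee_pos"])@np.asarray(s["tool_rot"])*100
E
python3 - <<'E'
from h import *
from scipy.optimize import least_squares
a=camera("top");b=camera("scene")
F=np.array([[.062,-.098,.182],[.088,-.176,.174],[.012,-.085,.150],[-.065,-.118,.150]])
ta=np.array([[126,130],[214,82],[120,200],[183,288]])/4-.375+[235,145]
tb=np.array([[240,52],[247,107],[195,57]])/3.2-.35+[195,180]
f=lambda p:np.r_[(proj(a,toW(p,F))-ta).ravel(),(proj(b,toW(p,F[:3]))-tb).ravel()]
s=least_squares(f,[.6,.1,.1],loss="soft_l1");p=s.x;print(p.round(4),f(p).round(1))
for i in(0,1,2,3):print(toW(p,F[i]).round(4))
# spice jar top from both views
j=[ (a,np.array([240,166])/4-.375+[235,145]),(b,np.array([172,82])/3.2-.35+[195,180])]
s=least_squares(lambda x:np.concatenate([(proj(c,x[None])-u).ravel() for c,u in j]),[.65,0,.19]);print("jar",s.x,s.fun)
np.save("p.npy",p); st=r.read_state();print(st["joint_positions"])
E
```

```text
[0.5523 0.133  0.2288] [ 0.  -0.3  0.8 -1.   0.3 -0.1 -0.1 -0.2 -0.1 -2.2 -0.3 -0.5 -0.4 -1. ]
[[0.6349 0.0516 0.182 ]]
[[ 0.678  -0.0185  0.174 ]]
[[0.5833 0.0529 0.15  ]]
[[0.5158 0.0033 0.15  ]]
jar [ 0.60784258 -0.03597409  0.18686312] [ 0.01580249  0.0277055   0.03154429 -0.00188618]
[ 1.55760110e+00  3.85052883e-01  7.48879559e-03 -1.34813617e-04
 -1.19401493e+00 -2.58610546e-01]
```

>>> drive_tool(moves="255 0 0 -4 0;255 0 0 -4 0;255 0 0 -4 0;255 0 0 -4 0;255 0 0 -4 0;255 4 2.7 0 0;255 4 2.7 0 0;255 4 2.7 0 0;255 4 2.7 0 0;255 4 2.7 0 0;255 4 2.7 0 0;255 4 2.7 0 0", newtons=20)

```text
clock: 1.8
ee_pos: [0.3874, 0.3434, 0.4337]
tool_rot: [[0.963, -0.268, 0.0], [-0.268, -0.963, 0.0], [0.0, -0.0, -1.0]]
contact_force: [0.7, 0.5, 0.6]
width: 0.0007
grasp_force: 0.0
```

>>> drive_tool(moves="255 4 2.6 0 0;255 4 2.6 0 0;255 4 2.6 0 0;255 4 2.6 0 0;255 4 2.6 0 0;255 4 2.6 0 0;255 4 2.6 0 0;255 3.5 2.6 0 0;255 0 0 0 10;255 0 0 0 10;255 0 0 0 10;255 0 0 0 10")

```text
clock: 3.3
ee_pos: [0.6343, 0.0598, 0.4333]
tool_rot: [[0.56, -0.828, -0.0], [-0.828, -0.56, -0.0], [-0.0, 0.0, -1.0]]
contact_force: [0.7, -0.4, -0.2]
width: 0.0002
grasp_force: 0.0
```

>>> drive_tool(moves="255 0 0 4 10;255 0 0 4 10;255 0 0 4 0;255 0 0 4 0;255 0 0 2 0;255 0 0 0 0")

```text
clock: 4.05
ee_pos: [0.6334, 0.0597, 0.2515]
tool_rot: [[0.249, -0.968, -0.004], [-0.968, -0.249, -0.001], [0.0, 0.004, -1.0]]
contact_force: [0.6, 0.3, 0.9]
width: 0.0007
grasp_force: 0.0
```

Run:
```python
from h import *
import cv2
s=r.read_state();print(s["ee_pos"],s["joint_positions"],s["width"]);p=np.load("p.npy");print(tool(toW(p,[.062,-.098,.182])[0]))
f=camera("scene")["frame"][150:270,170:330];g=camera("top")["frame"][135:255,225:335]
o=np.zeros((520,800,3),np.uint8);k=lambda i,f:cv2.convertScaleAbs(cv2.resize(i,None,fx=f,fy=f,interpolation=cv2.INTER_CUBIC),alpha=1.5)
o[:336,:448]=k(f,2.8);o[:348,460:779]=k(g,2.9)[:,:319];cv2.imwrite("pics/a.png",o)
```

```text
[0.63340542 0.05965507 0.25154339] [ 3.47636497e-01  3.95280477e-01  6.97829895e-02 -3.57018155e-04
 -1.24976518e+00 -9.58138341e-02] 0.0007365156673756438
[0.81824913 0.02106579 6.95457746]
```

View pics/a.png

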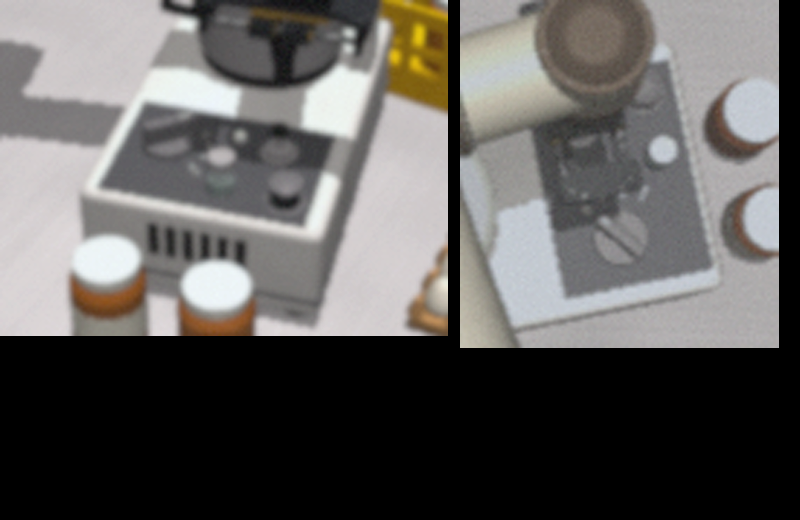

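The fingertips sit just above the plunger: in the scene panel the tips are at (283,105) and the cap at (280,135). I'll shift 8 mm and descend.

>>> drive_tool(moves="255 0.8 0 2 0;255 0 0 2 0;255 0 0 1.2 0;255 0 0 0.5 0;255 0 0 0.3 0;255 0 0 0 0")

```text
clock: 4.9
ee_pos: [0.6366, 0.0522, 0.1941]
tool_rot: [[0.249, -0.968, 0.001], [-0.968, -0.249, 0.0], [0.0, -0.001, -1.0]]
contact_force: [-0.8, -0.8, -0.7]
width: 0.0004
grasp_force: 0.0
```

>>> drive_tool(moves="255 0 0 0.3 0;255 0 0 0.3 0;255 0 0 0 0")

```text
clock: 5.28
ee_pos: [0.6369, 0.0522, 0.1888]
tool_rot: [[0.25, -0.968, 0.002], [-0.968, -0.25, 0.0], [0.0, -0.002, -1.0]]
contact_force: [-1.4, 1.3, 6.5]
width: 0.0005
grasp_force: 2.8
```

>>> drive_tool(moves="255 0 0 0.3 0;255 0 0 0.3 0;255 0 0 0.2 0;255 0 0 0 0")

```text
clock: 5.78
ee_pos: [0.637, 0.0522, 0.1817]
tool_rot: [[0.25, -0.968, 0.003], [-0.968, -0.25, -0.0], [0.001, -0.003, -1.0]]
contact_force: [-3.3, 0.4, 9.6]
width: 0.0003
grasp_force: 4.3
```

>>> drive_tool(moves="255 0 0 0.1 0;255 0 0 0.1 0;255 0 0 0 0")

```text
clock: 6.15
ee_pos: [0.637, 0.0522, 0.181]
tool_rot: [[0.25, -0.968, 0.004], [-0.968, -0.25, -0.0], [0.001, -0.003, -1.0]]
contact_force: [-4.8, 0.2, 12.0]
width: 0.0005
grasp_force: 6.1
```

>>> drive_tool(moves="255 0 0 0.1 0;255 0 0 0.1 0;255 0 0 0 0")

```text
clock: 6.52
ee_pos: [0.6371, 0.0522, 0.1809]
tool_rot: [[0.251, -0.968, 0.005], [-0.968, -0.251, -0.0], [0.002, -0.005, -1.0]]
contact_force: [-7.3, 1.5, 18.4]
width: 0.0003
grasp_force: 9.2
```

>>> drive_tool(moves="255 0 0 -0.6 0;255 0 0 -1 0;255 0 0 -2 0;255 0 0 -4 0;255 0 0 -1 0;255 0 0 0 0")

```text
clock: 7.28
ee_pos: [0.6363, 0.0523, 0.2615]
tool_rot: [[0.249, -0.969, 0.0], [-0.969, -0.249, 0.001], [-0.001, -0.001, -1.0]]
contact_force: [-1.0, -0.6, -0.6]
width: 0.0006
grasp_force: 0.0
```

Run:
```python
from h import *
s=r.read_state();R=s["tool_rot"];p=np.load("p.npy");D=toW(p,[-.065,-.118,.142])[0]
print(s["ee_pos"],s["contact_force"],"dial",D,"shift",tool(D))
y=np.degrees(np.arctan2(R[1][1],R[0][1]));t=np.degrees(p[2]+.68+np.pi/2);print("yaw y",y,"want",t,"twist",(y-t)%360)
```

```text
[0.63626437 0.05228953 0.26152802] [-0.96913369 -0.56639075 -0.55110901] dial [0.51578569 0.00330948 0.142     ] shift [ 1.75277865 12.89578903 11.94309167]
yaw y -165.58452191731016 want 142.07102462086976 twist 52.34445346182008
```

The plunger bottomed out (18 N with no further travel) and was released. Next I'll move over the dial.

>>> drive_tool(moves="110 0.3 2.6 0 0;110 0.3 2.6 0 0;110 0.3 2.6 0 0;110 0.3 2.6 0 0;110 0.6 2.5 0 0;110 0 0 0 10;110 0 0 0 10;110 0 0 0 10;110 0 0 0 10;110 0 0 0 10;110 0 0 0 2.3;110 0 0 0 0")

```text
clock: 8.78
ee_pos: [0.5151, 0.0025, 0.2598]
tool_rot: [[-0.614, -0.79, -0.003], [-0.79, 0.614, -0.0], [0.002, 0.002, -1.0]]
contact_force: [-0.6, -0.0, -0.3]
width: 0.0495
grasp_force: 0.0
```

Run:
```python
from h import *
import cv2
s=r.read_state();R=s["tool_rot"];p=np.load("p.npy");print(s["ee_pos"],s["joint_positions"],s["width"],tool(toW(p,[-.065,-.118,.142])[0]))
print(np.degrees(np.arctan2(R[1][1],R[0][1])))
f=camera("scene")["frame"][150:270,170:330];g=camera("top")["frame"][135:255,225:335]
o=np.zeros((520,800,3),np.uint8);k=lambda i,f:cv2.convertScaleAbs(cv2.resize(i,None,fx=f,fy=f,interpolation=cv2.INTER_CUBIC),alpha=1.5)
o[:336,:448]=k(f,2.8);o[:348,460:779]=k(g,2.9)[:,:319];cv2.imwrite("pics/b.png",o)
```

```text
[0.51507483 0.00245535 0.2598414 ] [ 3.19883931e-01  1.79481277e-01 -2.12243771e-01 -5.93169286e-04
 -1.18225470e+00 -9.80363256e-01] 0.0494967754157044 [-0.13862895 -0.02996213 11.78381039]
142.14424758739213
```

View pics/b.png

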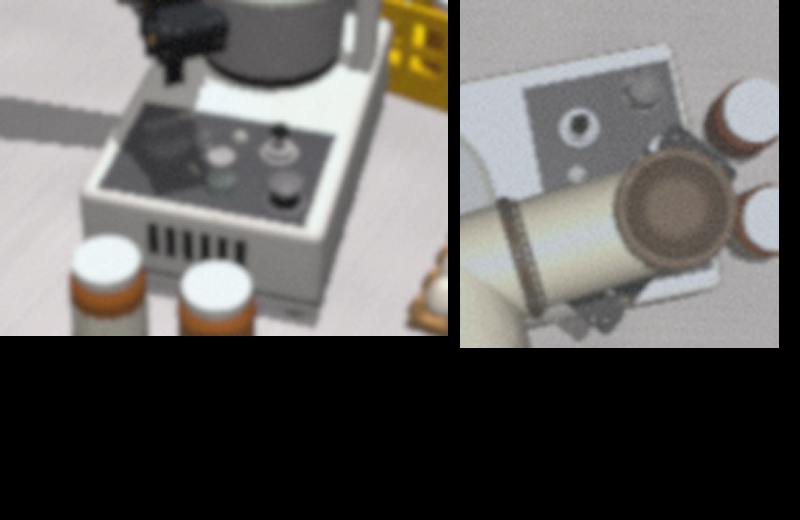

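The plunger is back out (black cap at about (280,130), scene panel) and nothing has been disturbed. The open fingers are over the dial and aligned with the bar, so I'll lower.

>>> drive_tool(moves="110 0 0 3 0;110 0 0 3 0;110 0 0 2 0;110 0 0 1 0;110 0 0 0.5 0;110 0 0 0 0")

```text
clock: 9.62
ee_pos: [0.5161, 0.0026, 0.1668]
tool_rot: [[-0.614, -0.789, 0.0], [-0.789, 0.614, 0.0], [-0.0, -0.0, -1.0]]
contact_force: [-0.9, -0.8, 0.2]
width: 0.0497
grasp_force: 0.0
```

>>> drive_tool(moves="255 0 0 0 0;255 0 0 0 0;255 0 0 0 0;255 0 0 0 0;255 0 0 0 0;255 0 0 0 0", newtons=30)

```text
clock: 10.38
ee_pos: [0.5154, 0.003, 0.1666]
tool_rot: [[-0.614, -0.789, -0.001], [-0.789, 0.614, 0.001], [0.0, 0.001, -1.0]]
contact_force: [-3.8, 3.5, 4.0]
width: 0.014
grasp_force: 30.0
```

>>> drive_tool(moves="255 0 0 0 5;255 0 0 0 5;255 0 0 0 5;255 0 0 0 5;255 0 0 0 5;255 0 0 0 5;255 0 0 0 5;255 0 0 0 5;255 0 0 0 0")

```text
clock: 11.5
ee_pos: [0.5149, 0.0036, 0.1666]
tool_rot: [[-0.978, -0.21, -0.002], [-0.21, 0.978, 0.002], [0.001, 0.002, -1.0]]
contact_force: [-5.4, 6.6, 4.3]
width: 0.0138
grasp_force: 30.0
```

```bash
cat > s.py <<'E'
from h import *
s=r.read_state();R=s["tool_rot"];p=np.load("p.npy")
y=np.degrees(np.arctan2(R[1][1],R[0][1]));print("turned",(142.07-y)%360,s["moment"],s["contact_force"],tool(toW(p,[-.065,-.118,.142])[0]),s["joint_positions"][5])
E
python3 s.py
```

```text
turned 39.96777357264146 [2.02938328 1.48011228 0.01528257] [-5.40496892  6.62358986  4.33408632] [-0.07980924 -0.05348306  2.46292543] -1.6794762243141126
```

>>> drive_tool(moves="255 0 0 0 5;255 0 0 0 5;255 0 0 0 5;255 0 0 0 5;255 0 0 0 5;255 0 0 0 5;255 0 0 0 4;255 0 0 0 3;255 0 0 0 0", newtons=40)

```text
clock: 12.62
ee_pos: [0.5151, 0.0043, 0.1666]
tool_rot: [[-0.908, 0.42, -0.001], [0.42, 0.908, 0.003], [0.002, 0.002, -1.0]]
contact_force: [-6.0, 9.0, 5.0]
width: 0.0139
grasp_force: 40.0
```

```bash
python3 s.py
```

```text
turned 76.8889476858042 [2.79813916 1.59691065 0.26946593] [-6.01154524  9.02112794  4.95671574] [-0.11507749 -0.06790622  2.46306735] -2.3241674254186244
```

>>> drive_tool(moves="255 0 0 0 1;255 0 0 0 1;255 0 0 0 0;255 0 0 0 0")

```text
clock: 13.12
ee_pos: [0.5151, 0.0044, 0.1666]
tool_rot: [[-0.893, 0.45, -0.001], [0.45, 0.893, 0.002], [0.002, 0.002, -1.0]]
contact_force: [-6.2, 9.3, 5.0]
width: 0.0141
grasp_force: 40.0
```

```bash
python3 s.py
```

```text
turned 78.80893724879452 [2.79678005 1.57660685 0.50365001] [-6.20366326  9.32314563  4.9664343 ] [-0.11555201 -0.06695266  2.46333773] -2.357983798995704
```

>>> drive_tool(moves="255 0 0 0 1;255 0 0 0 1;255 0 0 0 0;255 0 0 0 0")

```text
clock: 13.62
ee_pos: [0.5151, 0.0044, 0.1667]
tool_rot: [[-0.878, 0.479, -0.001], [0.479, 0.878, 0.002], [0.002, 0.001, -1.0]]
contact_force: [-5.4, 9.9, 4.2]
width: 0.0135
grasp_force: 40.0
```

```bash
python3 s.py
```

```text
turned 80.69118464126879 [2.83415732 1.57374865 0.95334229] [-5.36647069  9.94413297  4.19811222] [-0.1144774  -0.06321039  2.46645429] -2.3913740288215783
```

The moment jumped to 0.95 N m, well above the 0.3 needed to hold, so the dial is at the stop. I'll check it by eye.

>>> drive_tool(moves="255 0 0 0 0;255 0 0 0 0;255 0 0 0 0;255 0 0 0 0;255 0 0 0 0;255 0 0 0 0;255 0 0 0 0;255 0 0 0 0")

```text
clock: 14.62
ee_pos: [0.5151, 0.0044, 0.1666]
tool_rot: [[-0.878, 0.479, -0.001], [0.479, 0.878, 0.002], [0.002, 0.001, -1.0]]
contact_force: [-6.3, 9.3, 4.9]
width: 0.014
grasp_force: 40.0
```

```bash
python3 s.py
python3 - <<'E'
from h import *
import cv2
f=camera("scene")["frame"][150:270,170:330];g=camera("top")["frame"][135:255,225:335]
o=np.zeros((520,800,3),np.uint8);k=lambda i,f:cv2.convertScaleAbs(cv2.resize(i,None,fx=f,fy=f,interpolation=cv2.INTER_CUBIC),alpha=1.5)
o[:336,:448]=k(f,2.8);o[:348,460:779]=k(g,2.9)[:,:319];cv2.imwrite("pics/c.png",o)
E
```

```text
turned 80.69389531723998 [2.78842098 1.59110823 0.93006851] [-6.30377635  9.2584172   4.92159513] [-0.11585817 -0.06117278  2.46304515] -2.391396256586514
```

View pics/c.png

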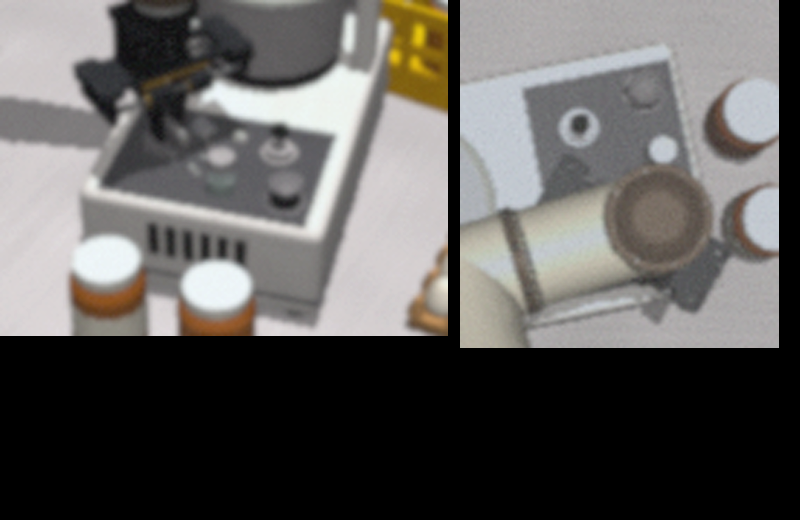

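The dial is gripped at (170,140), the plunger is out at (280,135), and the jars are where they were. The holding moment is steady at 0.93 N m, so I'm handing in.

```bash
python3 -c "
from bench import r
print(r.job_done())"
```

```text
the job is handed in; nothing more can be done
None
```

I pushed the reset plunger fully in and it came back out. I then turned the dial clockwise to the pulse stop and handed the job in still holding it there; I did not touch the stop button, and the jars in view had not moved.

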